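# Read the lid temperature of the cup warmer

## Task

Press the open lid of the cup warmer down with the hand until its catch snaps and it is fully shut. Then lift the spring-tipped thermometer out of its wooden stand and hold it upright with its tip inside the ring marked on the lid, pressing lightly so that the tip is pushed in about half of its travel, and finish still holding it there like that. Leave the cups, the jebena and the jar alone.

Things in the scene. Friction and masses are not known exactly. Their poses are not given: they have to be found in the camera images.
- lid (a joint): Hinge of the warmer's lid, rad: 0 = fully shut (lid level), grows as the front edge rises; it starts about 0.45 to 0.8 open. The lid turns about the warmer's y axis through lid_hinge, along the rear edge. It stays where it is left (1 to 2 N at the front edge moves it); at about 0.07 it comes to rest on a spring catch, and it takes some 6 N at the front edge to snap it home, and the catch then keeps it shut.
- lid_hinge (a point): Middle of the lid's hinge line, on the underside plane of the lid at its rear edge, 85 mm above the table. The frame turns with the lid: z is normal to the lid, and -x points along the lid from the hinge to its front edge, which faces the robot when the warmer is at yaw 0; y lies along the hinge.
- lid_press (a point): Point on the top face of the lid near the middle of its front edge (190 mm forward of the hinge, 12 mm above its plane; 12 mm behind the front edge): a good place to press. Axes as lid_hinge. The lid is a plain aluminium slab 204 mm deep, 244 mm wide and 12 mm thick, with a black lip 70 mm wide standing 22 mm out of its front edge.
- ring_mark (a point): Centre of the ring marked on the lid's top face: a plain dark steel circle line, 24 mm inside diameter, the only circle on the lid (on the other half are four vent slots). 85 mm forward of the hinge and 50 mm to +y of the middle. z is normal to the lid. With the lid shut it lies 97 mm above the table.
- warmer: Cup warmer, an aluminium box 200 (x) x 240 (y) x 85 mm high without its lid, fixed to the bench, turned a little. Origin at the centre of its underside; its front faces -x.
- stand: Wooden block 75 x 75 x 65 mm high with a 16 mm through hole in the middle, fixed to the bench. Origin at the centre of its underside.
- probe_center (a point): Centre of the thermometer's grey handle, a block 36 mm (x) x 22 mm (y) x 76 mm (z, up), to be gripped across its 22 mm (y). The thermometer stands upright in the stand, its 36 mm collar resting on the stand's top. In its own frame, relative to this point: the handle's top is 38 mm up, the collar 36 to 42 mm down, a 12 mm steel stem reaches to 73 mm down, and the end of the spring tip is 97 mm down when free.
- tip_end (a point): The round end of the thermometer's brass tip (8 mm across), lowest point. z points up along the thermometer.
- tip (a joint): How far the spring tip is pushed into the stem, m: 0 = free, 0.016 = fully in at its stop. It takes about 0.5 N to start it and 4.5 N to reach the stop (250 N/m); half-way, 0.008, is about 2.5 N.
- probe: The thermometer as a whole, about 0.12 kg; its tip leaves the hole after 55 mm of lift, so lift it by 80 mm or more. Origin at the end of its free tip, on its axis, z up along it; x and y as for the handle.
- cup_near: White ceramic cini (small handleless coffee cup), rim 62 mm across, 48 mm high, loose; origin at the centre of its underside, z up. Stands about 12 cm in front of the wooden stand, on the robot's side; leave it alone.
- cup_far: White ceramic cini (small handleless coffee cup), rim 62 mm across, 48 mm high, loose; origin at the centre of its underside, z up. Stands about 11 cm beyond the wooden stand, on its far side; leave it alone.
- jebena: Clay coffee pot with a spout, 140 mm across the belly and 205 mm high, loose, at the robot's right; origin at the centre of its underside, z up. Leave it alone.
- jar: Closed glass jar with a metal twist cap, 84 mm across and 130 mm high, loose, at the robot's left; origin at the centre of its underside, z up. Leave it alone.
There are look-alikes about, which are no part of the job. Of the things shaped like the probe, the grey one is meant.

How it is judged:
On the way, in this order (a step that is already met when the one before it is completed fails the run):
1. the lid is latched shut, the thermometer still in its stand (value of joint lid below 0.03 rad and z of probe in the frame of stand below 0.02 m), for 0.2 s.
2. the thermometer is lifted clear of its stand in the gripper (contact force between the fingers and probe above 2 N and z of probe in the frame of stand above 0.065 m), for 0.1 s.
At the end, for the whole second after the job is handed in: Lid latched shut (within 0.03 rad); the gripper holds the thermometer at rest, upright within 8 degrees, tip within 8 mm of the ring's centre, pressing the lid with 0.6 to 6 N, tip pushed in 3 to 13 mm of its 16 mm; it touches neither stand nor bench (value of joint lid below 0.03 rad and contact force between the fingers and probe above 2 N and horizontal distance between tip_end and ring_mark below 0.008 m and angle between probe_center's own z axis and vertical below 0.14 rad and value of joint tip between 0.003 and 0.013 m and contact force between probe and lid between 0.6 and 6 N and contact force between probe and stand below 0.05 N and contact force between probe and table below 0.05 N and linear speed of probe below 0.02 m/s); the arm keeps its last pose, push and grip.
It fails at once if a cup, the jebena or the jar is shifted by more than 3 cm or tipped over (distance of any of cup_near, cup_far, jebena, jar from where it was at the start of the episode above 0.03 m or angle between any of cup_near, cup_far, jebena, jar's own z axis and vertical above 0.4 rad).
It fails at once if the thermometer is jammed hard against the warmer (over 20 N) (contact force between probe and lid above 20 N or contact force between probe and warmer above 20 N).
It fails at once if the lid is touched with the thermometer before it is latched shut (value of joint lid above 0.03 rad and contact force between probe and lid above 0.5 N).
It also fails if it takes over 51 s, if anything falls off the work surface, if the arm or the gripper's body presses on something with over 40 N, if the wrist force passes 120 N, or if a joint passes its speed limit or range.

## Robot

A 6-joint arm with a two-finger parallel gripper is mounted at the origin on the work surface. World frame = base frame: x ahead of the robot, y to its left, z up, the work surface at z = 0. Lengths are in m, angles in rad, forces in N, time in s.
With the tool pointing down it reaches from about 0.375 to 0.925 m from the base axis. Payload 5.7 kg.
Tool frame: the origin (TCP) lies midway between the tips of the shut fingers; the grasp point (between the pads) lies 19 mm behind it; z points along the fingers, y is the line along which they close (so a half turn about z gives the same grasp; the last joint's range is limited). The gripper opens to 88 mm and grips with 3 to 60 N. Pads are 20 mm wide; open, the fingers measure 115 mm over their backs; the gripper's body (75 mm by 178 mm) begins 61 mm behind the grasp point.
Start: joints at [-1.423, 0.359, 1.51, -0, 1.272, -0.115], TCP at [0.156, -0.579, 0.223] pointing down, gripper open.
Joint ranges: [-2.97, 2.97], [-1.01, 2.36], [0.21, 2.38], [-0.96, 4.11], [0.2, 2.71], [-2.98, 2.98]. Speed limits (rad/s): [2.39, 2.39, 3.14, 3.14, 3.14, 3.14].

## Interface

Orientations are given as a unit quaternion [x, y, z, w].
In Python, from bench import move_ptp, servo_line, goto_joints, move_gripper, sleep, inverse_kinematics, capture, PlanningError, close_job, spot_in, silhouettes, current_clock, current_joint_pos, current_qvel, current_joint_torque, current_position, current_orientation, current_force, current_torque, current_finger_gap, current_grip_force gives the robot as it stands. Calls block until the motion is done:
- move_ptp(position, orientation): joint-space move of the TCP to a pose.
- servo_line(position, orientation=None, rate=0.15, contact_N=None): straight line of the TCP; orientation=None keeps the orientation; rate is the mean speed in m/s. With contact_N (N) it stops when the force on the tool has changed by that much, and returns True; else False.
- goto_joints(angles): joint-space move.
- move_gripper(opening): finger opening in m; the grip force is fixed at half the most; returns when the fingers have stopped.
- sleep(seconds).
- inverse_kinematics(position, orientation): joint angles nearest the present ones, or None.
- capture(name): name is "side" or "top" or "wrist"; returns a dict with "image" (480x640x3 uint8, blue, green, red), "range_z" (480x640 float32, m along the optical axis (not along the pixel's ray), 0 where there is no reading), "intrinsics" (3x3 intrinsics, pixels), "k1" (the pictures are not rectified: a ray, as slopes to the right and down, at radius r is drawn at 1 + k1 r^2 times it, then the intrinsics apply), "R" (3x3) and "t" (3): a world point X has camera coordinates R X + t. Camera axes: x right, y down, z forward; pixel columns grow to the right and rows downward; lengths in m; the calibration is good to about 2 mm. A picture is of the moment at which its call begins.
A pose or a line that the arm cannot do raises PlanningError and nothing moves.
- close_job(): hands the job in; it is judged then, once.
Trained networks look in the newest picture that a camera, given by its name, has taken for a name from the list of things; names that differ only in an ending like _2 or _b are one class to them, and where a whole thing is asked for, a point or a joint stands for the part that bears it (a point fixed in the world has none). Each returns a list of dicts, best first, with "conf" (0 to 1); they miss things now and then, are a little off and sometimes report something else, mostly with a low value. They report only what shows in the picture. A call takes as long as a camera call. They do not tell look-alikes from the thing itself.
- spot_in(camera, query): "xy" ([column, row] in pixels, amid what is visible of it).
- silhouettes(camera, query): "region" (480x640 bool, what is visible of it) and "xy" ([column, row] in pixels, amid what is visible of it).
Readings, each from a call of its own:
- current_clock(): time.
- current_joint_pos(): joint angles.
- current_qvel(): joint speeds.
- current_joint_torque(): joint torques, N m.
- current_position(): TCP position.
- current_orientation(): TCP orientation.
- current_force(): force on the tool from outside, world axes, zero at the start.
- current_torque(): the same for the moment, N m.
- current_finger_gap(): finger opening in m.
- current_grip_force(): force on a finger pad.
Only numpy, scipy, OpenCV 4.12 (cv2) and the standard library are available. Lean on these libraries where they do the work, as an engineer would, in place of code of your own. Each camera call takes 0.05 s, during which the arm holds its last target. There are 200 camera calls.

## Working session

There is one attempt and no reset: what is moved stays moved. The work goes in short steps, each a Python script; the robot and the scene stay as the last script left them, time stands still between calls to the robot, and variables do not carry over. Pictures are saved under pics/ and viewed, at most 10 in all, crops included, and the job is handed in when it is done.

```bash
mkdir -p pics; cat > h.py <<'E'
import numpy as np, cv2
from bench import *
def world(c,uv,z=None):
    """pixels (N,2) -> world points with depth z (optical axis)"""
    K=c["intrinsics"];uv=np.atleast_2d(uv).astype(float)
    n=cv2.undistortPoints(uv[:,None],K,np.array([c["k1"],0,0,0.]))[:,0]
    if z is None: z=c["range_z"][uv[:,1].astype(int),uv[:,0].astype(int)]
    p=np.c_[n,np.ones(len(n))]*np.reshape(z,(-1,1))
    return (p-c["t"])@c["R"]
def mask_pts(c,m):
    v,u=np.nonzero(m&(c["range_z"]>0)); return world(c,np.c_[u,v])
def plane_pt(c,uv,h):
    o=-c["R"].T@c["t"]; p=world(c,uv,np.ones(len(np.atleast_2d(uv)))); d=p-o
    return o+d*((h-o[2])/d[:,2:])
E
python3 - <<'E'
from h import *
for n in("side","top"):
    c=capture(n); cv2.imwrite(f"pics/{n}0.png",c["image"])
    print(n,"campos",-c["R"].T@c["t"])
    for q in("lid","warmer","stand","probe","ring_mark","lid_press","cup_near","jebena","jar"):
        for s in silhouettes(n,q)[:4]:
            P=mask_pts(c,s["region"])
            if len(P): print(q,round(s["conf"],2),np.round(s["xy"]),s["region"].sum(),np.median(P,0).round(3),np.percentile(P,2,0).round(3),np.percentile(P,98,0).round(3))
E
```

```text
side campos [0.2075521  0.84883266 0.74314463]
lid 0.7 [276. 274.] 4147 [0.577 0.237 0.152] [0.484 0.099 0.097] [0.691 0.344 0.188]
lid 0.5 [308. 211.] 318 [ 0.702 -0.185  0.034] [ 0.673 -0.217 -0.001] [ 0.729 -0.158  0.048]
warmer 0.79 [285. 306.] 11397 [0.561 0.249 0.064] [0.461 0.106 0.007] [0.695 0.352 0.183]
stand 0.71 [341. 225.] 852 [ 0.578 -0.137  0.043] [ 0.548 -0.19   0.002] [ 0.635 -0.12   0.066]
stand 0.32 [247. 409.] 3568 [0.495 0.511 0.105] [0.469 0.463 0.01 ] [0.539 0.533 0.131]
probe 0.61 [379. 195.] 379 [ 0.499 -0.257  0.093] [ 0.482 -0.269  0.016] [ 0.52  -0.246  0.135]
probe 0.56 [339. 198.] 386 [ 0.588 -0.157  0.11 ] [ 0.573 -0.238  0.045] [ 0.619 -0.15   0.145]
ring_mark 0.87 [276. 274.] 4216 [0.577 0.237 0.151] [0.483 0.096 0.097] [0.697 0.344 0.188]
lid_press 0.56 [277. 274.] 4177 [0.577 0.237 0.152] [0.482 0.098 0.098] [0.695 0.344 0.188]
cup_near 0.61 [374. 231.] 357 [ 0.48  -0.152  0.034] [ 0.452 -0.176  0.007] [ 0.507 -0.118  0.049]
jebena 0.84 [418. 165.] 1626 [ 0.447 -0.494  0.089] [ 0.392 -0.636  0.001] [ 0.512 -0.46   0.192]
jar 0.68 [243. 412.] 3650 [0
[... 723 characters left out ...]
 -0.279  0.058] [ 0.517 -0.25   0.142]
probe 0.52 [376. 232.] 142 [ 0.589 -0.164  0.143] [ 0.573 -0.178  0.069] [ 0.607 -0.154  0.151]
ring_mark 0.9 [243. 235.] 6006 [0.585 0.211 0.145] [0.487 0.088 0.096] [0.693 0.327 0.188]
lid_press 0.85 [240. 233.] 6000 [0.585 0.211 0.145] [0.487 0.087 0.096] [0.693 0.328 0.188]
lid_press 0.67 [368. 271.] 343 [ 0.48  -0.152  0.024] [ 0.453 -0.176  0.002] [ 0.505 -0.122  0.052]
cup_near 0.81 [369. 274.] 332 [ 0.478 -0.154  0.022] [ 0.45  -0.177  0.001] [ 0.503 -0.126  0.051]
jebena 0.92 [507. 278.] 2057 [ 0.447 -0.519  0.102] [ 0.39  -0.627  0.001] [ 0.517 -0.468  0.18 ]
jar 0.75 [145. 271.] 1027 [0.505 0.472 0.126] [0.468 0.447 0.012] [0.545 0.521 0.136]
```

```bash
python3 - <<'E'
import cv2,numpy as np
a=cv2.imread("pics/top0.png")[170:320,110:560]; b=cv2.imread("pics/side0.png")[130:380,180:460]
a=cv2.resize(a,(800,267),interpolation=cv2.INTER_CUBIC); b=cv2.resize(b,(373,333),interpolation=cv2.INTER_CUBIC)
o=np.zeros((600,800,3),np.uint8);o[:267]=a;o[267:,:373]=b
c=cv2.resize(cv2.imread("pics/side0.png")[160:270,290:430],(424,333),interpolation=cv2.INTER_CUBIC);o[267:,376:]=c
cv2.imwrite("pics/m0.png",o)
E
```

```text
(no output)
```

View pics/m0.png

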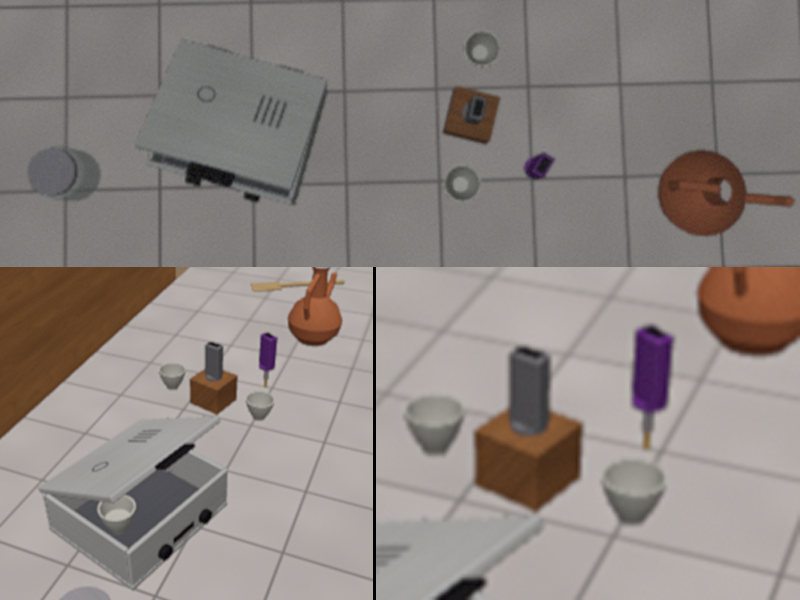

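The picture shows the warmer with its lid open at the left and the ring at about (226,222) in the full top image. The grey probe is in the stand at about (378,231), with a cup on each side. The purple look-alike is at about (413,262). Next I fit the lid.

```bash
cat > fit.py <<'E'
from h import *
def lidfit(verbose=True):
    c=capture("top"); s=silhouettes("top","lid")[0]; P=mask_pts(c,s["region"])
    # plane by ransac + SVD
    rng=np.random.default_rng(0);best=None
    for _ in range(300):
        a=P[rng.choice(len(P),3,False)];n=np.cross(a[1]-a[0],a[2]-a[0]);n/=np.linalg.norm(n)+1e-12
        i=abs((P-a[0])@n)<.003
        if best is None or i.sum()>best.sum():best=i
    Q=P[best];m=Q.mean(0);n=np.linalg.svd(Q-m,full_matrices=False)[2][2];n*=np.sign(n[2])
    th=np.arccos(n[2])
    return c,s,Q,m,n,th
if __name__=="__main__":
    c,s,Q,m,n,th=lidfit()
    yaw_n=np.arctan2(n[1],n[0]); print("theta",th,"yaw from normal",yaw_n,len(Q))
    # unrotate onto plane coords: e1 = along lid toward hinge, e2 = hinge line
    e2=np.array([-np.sin(yaw_n),np.cos(yaw_n),0]);e1=np.cross(e2,n)
    uv=np.c_[(Q-m)@e1,(Q-m)@e2].astype(np.float32)
    r=cv2.minAreaRect(uv);print("rect",r)
    print("ext",np.percentile(uv,[.5,99.5],axis=0))
    # hinge from plane: underside plane at z=.085
    p0=m-n*.012; d=(.085-p0[2])/e1[2]; print("hinge line pt",p0+e1*d,"dist m->hinge",d,"v mid",r[0])
    # ring: darkest hough circle
    b=[k for k in spot_in("top","ring_mark")];print(b[:2])
E
python3 fit.py
```

```text
theta 0.4553142109348151 yaw from normal -0.3043095670041863 4022
rect ((-0.0030393078923225403, -0.0002353265881538391), (0.22895267605781555, 0.24302531778812408), 0.8150632977485657)
ext [[-0.11278961 -0.1198233 ]
 [ 0.1084384   0.11984313]]
hinge line pt [0.67617875 0.18125651 0.085     ] dist m->hinge 0.10872848078284925 v mid (-0.0030393078923225403, -0.0002353265881538391)
[{'xy': [240.2, 237.3], 'conf': 0.91}]
```

```bash
cat >> h.py <<'E'
from scipy.spatial.transform import Rotation as Rt
def down(yaw):  # tool z down, tool y along (-sin,cos) of yaw
    y=np.array([-np.sin(yaw),np.cos(yaw),0]);z=np.array([0,0,-1.]);return Rt.from_matrix(np.c_[np.cross(y,z),y,z]).as_quat()
YAW=-.304;H=np.array([.6762,.1813,.085]);EX=np.array([np.cos(YAW),np.sin(YAW),0]);EY=np.array([-np.sin(YAW),np.cos(YAW),0])
def lidpt(th,f,y=0,z=.012): return H+EY*y+EX*(-f*np.cos(th)+z*np.sin(th))+np.array([0,0,f*np.sin(th)+z*np.cos(th)])
E
python3 - <<'E'
from h import *
print(current_clock())
def ik(q,p):
    s=[(np.abs(np.array(j)-current_joint_pos()).sum(),k) for k in(q,down(YAW)) for j in[inverse_kinematics(p,k)] if j is not None];return min(s,key=lambda a:a[0])[1]
p=lidpt(.455,.19)+[0,0,.06]
q=ik(down(YAW+np.pi),p)
move_gripper(0)
move_ptp([.25,-.45,.36],q); move_ptp(p+[0,0,.05],q)
f0=np.array(current_force())
servo_line(p-[0,0,.05],q,.15)
for th in(.38,.28,.18,.1): print(servo_line(lidpt(th,.19),q,.1,contact_N=18),(current_force()-f0).round(1))
t=lidpt(0,.19);t[2]-=.004
print(servo_line(t,q,.05,contact_N=18),(current_force()-f0).round(1),current_position(),current_clock())
E
```

```text
1.15
False [ 0.4 -0.  -0.1]
False [ 0.4 -0.6  0.7]
False [ 0.3 -0.1  0.6]
False [-0.3  0.6  0.4]
True [-2.4 -0.9 10.4] [0.49620981 0.23838581 0.09718615] 9.725
```

```bash
python3 - <<'E'
from h import *
from fit import lidfit
q=current_orientation();p=np.array(current_position())
servo_line(p+[0,0,.15],q,.3)
move_gripper(.088)
# choose wrist orientation nearest
P=[.589,-.164,.32]
c=[(np.abs(np.array(j)-current_joint_pos()).sum(),a,j) for a in np.arange(-2*np.pi/2,np.pi,np.pi/6) for j in[inverse_kinematics(P,down(a))] if j is not None]
c=min(c,key=lambda a:a[0]);print(c)
move_ptp(P,down(c[1]))
_,_,_,m,n,th=lidfit();print("lid",th,n,m)
c=capture("wrist");cv2.imwrite("pics/w1.png",c["image"])
t=capture("top")["image"][190:280,180:280]
o=np.zeros((480,800,3),np.uint8);o[:,:480]=cv2.resize(c["image"],(480,360)).copy().__class__ and np.pad(cv2.resize(c["image"],(480,360)),((0,120),(0,0),(0,0)));o[:288,480:]=cv2.resize(t,(320,288),interpolation=cv2.INTER_CUBIC)
cv2.imwrite("pics/m1.png",o)
for s in silhouettes("wrist","probe"):
    Q=mask_pts(c,s["region"]);Q=Q[Q[:,2]>.137]
    print(s["conf"],s["xy"],len(Q))
    if len(Q)>20: print(Q.mean(0),np.percentile(Q,[1,99],axis=0),cv2.minAreaRect(Q[:,:2].astype(np.float32)))
print(current_clock())
E
```

```text
(np.float64(1.2264520771054157), np.float64(-1.0471975511965983), array([-3.84490713e-01,  3.07006267e-01,  1.34660390e+00, -4.44089210e-16,
        1.48798248e+00, -9.08089489e-01]))
lid 0.0019371096088734844 [5.50865042e-05 1.93632498e-03 9.99998124e-01] [0.57760292 0.21288626 0.09743008]
0.82 [190.1, 256.5] 2
0.76 [318.7, 221.0] 1034
[ 0.58854551 -0.16806135  0.14425503] [[ 0.57105911 -0.18118292  0.13898086]
 [ 0.60675352 -0.15570626  0.14643487]] ((0.5890195369720459, -0.1688838005065918), (0.021743103861808777, 0.03518778458237648), 75.69361114501953)
13.55
```

View pics/m1.png

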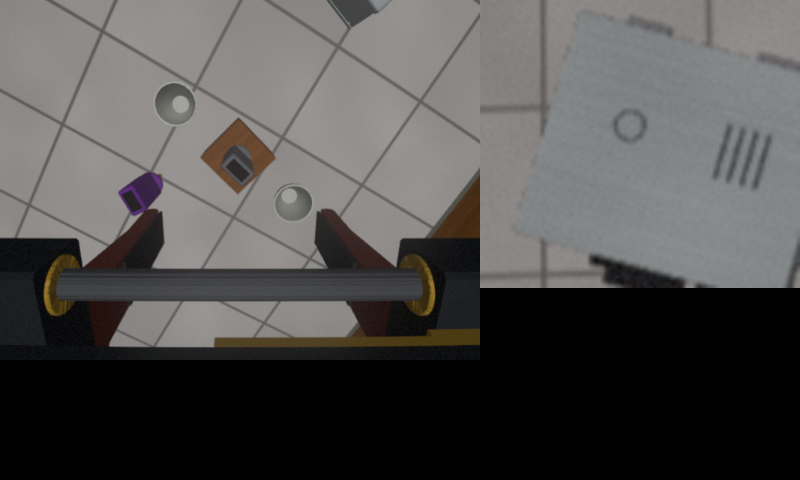

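The lid is shut (0.002 rad). The wrist view shows the grey probe at about (319,221), with both cups clear of the stand. Next I grasp the probe.

```bash
python3 - <<'E'
from h import *
y=np.deg2rad(75.7-90)
xy=[.589,-.1685]
c=[]
for a in(y,y+np.pi,y-np.pi):
    j=inverse_kinematics([*xy,.093],down(a))
    if j is not None:c.append((np.abs(np.array(j)-current_joint_pos()).max(),a,j))
c=min(c,key=lambda a:a[0]);print(c);q=down(c[1])
move_ptp([*xy,.25],q)
servo_line([*xy,.093],q,.15,contact_N=15)
move_gripper(0);print(current_finger_gap(),current_grip_force(),current_position(),current_force())
servo_line([*xy,.21],q,.1)
sleep(.2);print(current_finger_gap(),current_grip_force(),current_force())
for n in("side","top","wrist"):
    c=capture(n);cv2.imwrite(f"pics/{n}2.png",c["image"])
    for k in("tip_end","probe"):
        for s in spot_in(n,k)[:3]: print(n,k,s, world(c,s["xy"])[0].round(4))
c=capture("top");print("ring top pred",lidpt(0,.085,.05))
print("ring img",plane_pt(c,[226.6,229.4],.097))
g=cv2.resize(c["image"][190:280,180:280],None,fx=6,fy=6,interpolation=cv2.INTER_CUBIC)
for r in (cv2.HoughCircles(cv2.cvtColor(g,cv2.COLOR_BGR2GRAY),cv2.HOUGH_GRADIENT,1.5,50,param1=80,param2=30,minRadius=18,maxRadius=45)[0][:3]):
    print(r,plane_pt(c,[180+(r[0]+.5)/6-.5,190+(r[1]+.5)/6-.5],.097))
print(current_clock())
o=np.zeros((480,800,3),np.uint8);o[:360,:480]=cv2.resize(cv2.imread("pics/wrist2.png"),(480,360))
o[:,480:]=cv2.resize(cv2.imread("pics/side2.png")[120:270,290:390],(320,480),interpolation=cv2.INTER_CUBIC);cv2.imwrite("pics/m2.png",o)
E
```

```text
(np.float64(0.8044418102889818), np.float64(-0.24958208303518908), array([-3.91340698e-01,  5.13250213e-01,  1.61473447e+00, -4.44089210e-16,
        1.01360797e+00, -1.71255494e+00]))
0.02194306764543197 29.99982476234436 [ 0.58896622 -0.16844287  0.09292735] [-0.29674623 -0.72152503 -0.17338638]
0.021810733918293794 29.999603927135468 [ 1.21268154 -0.2071131  -1.40215597]
side probe {'xy': [379.1, 195.4], 'conf': 0.93} [ 0.5026 -0.2535  0.0933]
side probe {'xy': [343.8, 168.3], 'conf': 0.82} [ 0.5782 -0.1555  0.2126]
top tip_end {'xy': [243.3, 239.9], 'conf': 0.47} [0.576  0.2075 0.0984]
wrist probe {'xy': [315.9, 314.9], 'conf': 0.92} [ 0.572  -0.166   0.2579]
wrist probe {'xy': [137.4, 150.6], 'conf': 0.82} [ 0.5025 -0.2568  0.1306]
ring top pred [0.61006448 0.25445117 0.097     ]
ring img [[0.60695032 0.25424077 0.097     ]]Traceback (most recent call last):
  File "<stdin>", line 21, in <module>
TypeError: 'NoneType' object is not subscriptable
```

```bash
python3 - <<'E'
from h import *
q=current_orientation();R=np.array([.6085,.2543])
# ring by dark pixels in the earlier top image
c=capture("top")
g=cv2.cvtColor(c["image"],cv2.COLOR_BGR2GRAY).astype(np.float32)[220:240,216:237]
bg=np.median(g);w=np.clip(bg-g-12,0,None);v,u=np.mgrid[220:240,216:237]
n,lab,st,_=cv2.connectedComponentsWithStats((w>0).astype(np.uint8));k=1+np.argmax(st[1:,4]);w=w*(lab==k)
uv=[(w*u).sum()/w.sum(),(w*v).sum()/w.sum()];print(uv,st[k],plane_pt(c,uv,.097))
try: move_ptp([*R,.225],q)
except PlanningError as e:
    print(e);raise
sleep(.2)
for n in("side","wrist"):
    c=capture(n);cv2.imwrite(f"pics/{n}3.png",c["image"])
    for s in spot_in(n,"tip_end")[:2]+spot_in(n,"probe")[:2]: print(n,s)
print(current_joint_pos(),current_clock(),current_force())
# project predicted ring & tip in both
for n in("side","wrist"):
    c=capture(n)
    for X in([*R,.097],[*R,.142]):
        rv=cv2.Rodrigues(c["R"])[0];print(n,cv2.projectPoints(np.array([X]),rv,c["t"],c["intrinsics"],np.array([c["k1"],0,0,0.]))[0].ravel())
o=np.zeros((600,800,3),np.uint8);o[:360,:480]=cv2.resize(cv2.imread("pics/wrist3.png"),(480,360))
o[:,400:]=cv2.resize(cv2.imread("pics/side3.png")[180:300,220:300],(400,600),interpolation=cv2.INTER_CUBIC);cv2.imwrite("pics/m3.png",o)
E
```

```text
[np.float64(226.52513966480447), np.float64(228.72206703910615)] [ 5  4 11 11 57] [[0.60887767 0.25443624 0.097     ]]
side {'xy': [281.9, 291.8], 'conf': 0.61}
side {'xy': [244.3, 409.7], 'conf': 0.35}
side {'xy': [381.2, 197.9], 'conf': 0.87}
side {'xy': [256.8, 249.9], 'conf': 0.86}
wrist {'xy': [319.4, 314.1], 'conf': 0.72}
[ 2.90952491e-01  4.42293248e-01  1.36950522e+00 -9.57001815e-05
  1.32972995e+00 -1.02995759e+00] 20.6917 [-0.40115537 -0.30294404 -1.74436488]
side [262.37384927 294.58659108]
side [260.40128039 278.61580488]
wrist [320.25825525 234.03908651]
wrist [320.47663165 250.7926171 ]
```

View pics/m3.png

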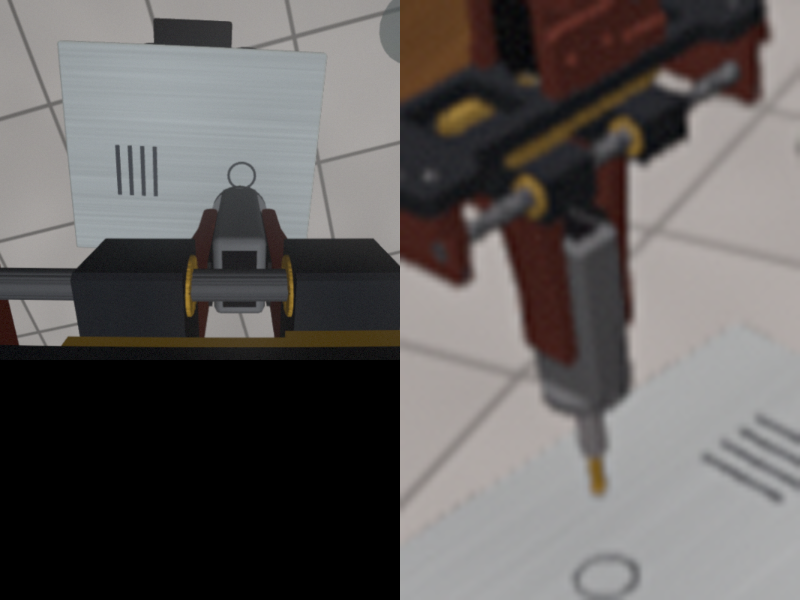

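The side view shows the tip at about (259.6,278.8), just as predicted, and the ring at about (261.2,295.4). The tip and ring are aligned to 1–2 mm, so I press down.

```bash
python3 - <<'E'
from h import *
q=current_orientation();R=[.6088,.2544]
servo_line([*R,.190],q,.05);sleep(.3);f0=np.array(current_force())
print(servo_line([*R,.172],q,.02,contact_N=8));sleep(.5)
fz=np.mean([current_force()-f0 for _ in range(5)],0)
print(f0,fz,current_position(),current_finger_gap(),current_grip_force(),current_clock())
c=capture("side");w=capture("wrist")["image"];o=np.zeros((600,800,3),np.uint8);o[:,400:]=cv2.resize(c["image"][190:310,220:300],(400,600),interpolation=cv2.INTER_CUBIC)
o[:400,:400]=cv2.resize(w[180:340,240:400],(400,400));cv2.imwrite("pics/m4.png",o)
E
```

```text
False
[ 0.14026186 -0.1021581  -0.98679419] [-0.73250116  0.05690697  2.7733464 ] [0.60883302 0.25441822 0.1720167 ] 0.022223220286143444 29.99999910593033 23.4917
```

View pics/m4.png

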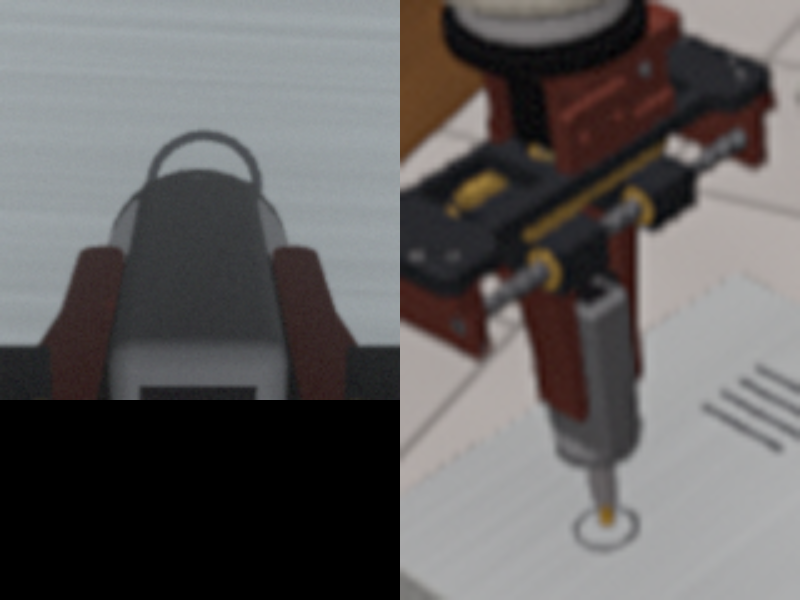

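The picture shows the tip at about (606,522) in the crop, inside the ring centred at about (606,527). It is half pushed in, and the force is about 2.8 N. I hand the job in.

```bash
python3 -c "
from bench import *
print(current_force());print(close_job())"
```

```text
[ 0.14833333 -0.59402375  0.82088519]
the job is handed in; nothing more can be done
None
```

The job is handed in, result not reported: the lid measured fully shut, and the grey thermometer is held upright with its tip inside the ring, pressed with roughly 2–3 N (about half its travel by arm height).

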